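Fasten the analyser's service cover with its slotted stud

TASK

One of the two slotted studs on the analyser's service cover still stands proud and unfastened. Take the flat-bladed key from its holder, set the blade in that stud's slot, press it down and turn it clockwise without forcing it until the stud springs up a little into its catch, then stand the key back in its holder, and leave the other things on the table where they are.

Things in the scene. Friction and masses are not known exactly. Their poses are not given: they have to be found in the camera images.
- latch: boss of the open stud: upright grey plastic tube on the cover, 47 mm outside, 35 mm bore, 16 mm tall, fixed; origin at the centre of its underside, z up. With stud_turn at 0 the slot lies along this frame's x
- latch_rim (a point): centre of that boss's upper rim. The stud inside: round steel head 25 mm across, slot 18 x 4.6 mm, 6 mm deep, closed ends, square edges. At stud_press 0 its top is 4 mm above this point, the slot floor 2 mm below. It floats: it rests up to 4 mm off the boss's axis in x and in y and slides sideways at about 7 N. That offset is not measured, only felt or seen
- stud_press (a joint): how far the stud is pressed from where it rests proud, 0 to 0.009 m (hard stop), sprung upward: 3 N at 0, about 8 N at 0.007, 9.5 N at 0.009. It can turn only when pressed 0.007 or more. Latched it rests at about 0.004, its head about flush with the boss's rim. It needs no more than 10 N; over 20 N on it, down or sideways, is forcing it
- stud_turn (a joint): the stud's turn, rad, growing clockwise seen from above. Open it lies between -0.15 and 0.2; from 0.2 to 1.16 it passes under a ridge, which blocks it unless it is pressed down; beyond 1.16 is the catch, where it springs up 3 mm when the pressure is eased; hard stop at 1.40
- latch_done: the boss of the other stud, the same shape but already fastened (head flush, slot crosswise): origin at the centre of its underside
- analyser: white benchtop analyser, 280 x 340 mm and 94 mm tall to the top of its grey service cover, fixed; origin at the centre of its underside. The two bosses stand on the cover; nothing else on it is higher than the cover
- key: the key, about 110 g, upright in its holder; origin at the middle of the blade's tip, z up. Steel blade 16 mm along x, 3 mm thick along y, z = 0 to 9 mm, square-ended; round shank 16 mm across, z = 9 to 29 mm; flat black handle 44 mm along x, 14 mm thick along y, z = 29 to 70 mm
- holder: the key's holder, a fixed white block 74 x 74 x 30 mm with an upright round through hole of 22 mm in its middle; origin at the centre of its underside, on the table. The handle's underside rests on the block's top, the blade and shank hang in the hole (key origin 1 mm above the table)
- reagent: small white reagent bottle, 52 mm across, 85 mm tall, loose; origin at the centre of its base
- pen: black pen, 150 mm long, loose; origin under its middle
- wells: clear well plate, 60 x 90 x 22 mm, loose; origin at the centre of its underside
Not all that is in view belongs to the job. Leave any orange look-alike of the key alone.

How it is judged (in metres and radians):
On the way, in this order (a step that is already met when the one before it is completed fails the run):
1. the key is lifted out of its holder (z of key in the frame of holder above 0.035 m), for 0.1 s.
2. the key presses the stud fully down (value of joint stud_press above 0.0065 m and contact force between key and latch above 2 N), for 0.05 s.
3. the stud has turned and sprung up into its catch (value of joint stud_turn above 1.1 rad and value of joint stud_press below 0.0055 m), for 0.2 s.
At the end, for the whole second after the job is handed in: The stud is turned past 1.1 rad and has sprung up into its catch (pressed between 2.5 and 5.5 mm); the key stands upright (within 0.12 rad), at rest and let go, fully down in its holder (tip within 8 mm of the hole's axis and less than 5 mm above the table) (all of step 3 and value of joint stud_press above 0.0025 m and horizontal distance between key and holder below 0.008 m and z of key in the frame of holder below 0.005 m and angle between key's own z axis and vertical below 0.12 rad and linear speed of key below 0.02 m/s); the robot touches nothing.
It fails at once if the stud is forced: the key bears on it with more than 22 N (contact force between key and latch above 22 N).
It fails at once if the reagent bottle is disturbed (distance of reagent from where it was at the start of the episode above 0.03 m or angle between reagent's own z axis and vertical above 0.5 rad).
It fails at once if the pen is disturbed (distance of pen from where it was at the start of the episode above 0.03 m).
It fails at once if the well plate is disturbed (distance of wells from where it was at the start of the episode above 0.03 m).
It also fails if it takes over 72 s, if anything falls off the work surface, if the arm or the gripper's body presses on something with over 40 N, if the wrist force passes 120 N, or if a joint passes its speed limit or range.

ROBOT

A 6-joint arm with a two-finger parallel gripper is mounted at the origin on the work surface. World frame = base frame: x ahead of the robot, y to its left, z up, the work surface at z = 0. Lengths are in mm, angles in rad, forces in N, time in s.
With the tool pointing down it reaches from about 300 to 775 mm from the base axis. Payload 14.6 kg.
Tool frame: the origin (TCP) lies between the finger pads; the fingertips stand manip.tip_reach ahead of it and the grasp point (between the pads) lies 5 mm behind it (manip.tip_reach is the distance from the TCP to the fingertips, in mm); z points along the fingers, y is the line along which they close (so a half turn about z gives the same grasp; the last joint's range is limited). The gripper opens to 94 mm and grips with 3 to 60 N. Pads are 16 mm wide; open, the fingers measure 119 mm over their backs; the gripper's body (75 mm by 177 mm) begins 78 mm behind the grasp point.
Start: joints at [-1.286, 0.3, 1.521, -0, 1.321, -0.067], TCP at [189.516, -516.307, 196.946] pointing down, gripper open.
Joint ranges: [-3.03, 3.03], [-0.79, 2.21], [0.23, 2.52], [-1.04, 4.18], [0, 3.07], [-2.55, 2.55]. Speed limits (rad/s): [2.22, 2.22, 2.57, 3.14, 3.14, 3.14].

INTERFACE

Orientations are given as [roll, pitch, yaw] about the fixed x, y, z axes, in that order (R = Rz(yaw) Ry(pitch) Rx(roll)).
In Python, from cell import manip gives the robot as it stands. The module is installed in compiled form; this text tells all that it offers.
- The arm moves only by the shell command python3 -m creep 'ROWS' [FORCE]. ROWS is JSON, a list of rows, each a list of 3 entries, a list of its own where there are three numbers: the opening, from -1 (shut) to 1 (fully open), then the shift along the tool's x, y, z in cm, then the turn about the tool's z in units of 5 degrees (1.0 is 5 degrees). In form: [[grip, [tx, ty, tz], roll], ...]. A call has 1 to 12 rows; each row is the pose to reach, as a shift and turn from the pose commanded when the call began, along the tool's axes at that moment; what a row does not reach only later rows make up. A row lasts 1/10 s, in which the tool goes at most 50 mm and 8.59 degrees, less where a joint would pass 70% of its speed; a pose out of reach is approached as far as the arm can. A call with a gripper value outside its range is refused whole. The fingers move at their own pace and stop on an object; FORCE is the grip in N (left out, the last holds). Time passes only in rows, so rows that repeat a pose let the fingers close. It gives the time, the measured TCP pose, the force, the opening and the grip force at its end, in the units of the state.
- manip.read_state(): the state, without advancing time (a new reading comes with each control period).
- manip.camera(name): name is "side" or "top"; returns the picture (400x640x3 uint8, red, green, blue); there is no depth.
- manip.camera_params(name): a dict with "fovy" (degrees; the focal length in pixels is half the picture's height over the tangent of half this angle, whatever the lens; pixels are square), "cx", "cy" (the principal point, pixels), "origin" and "attitude" of the camera in the world. Camera axes: x right, y down, z forward; pixel columns grow to the right and rows downward; lengths in mm; the calibration is good to about 2 mm. A picture is of the moment at which its call begins. camera_params takes no time and is no camera call.
- manip.sign_off(): hands the job in; it is judged then, once.
The state is a dict: "clock": time; "joints": joint angles; "qd": joint speeds; "effort": joint torques, N m; "eef_pos": TCP position; "eef_rot": TCP orientation; "wrist_force": force on the tool from outside, world axes, zero at the start; "moment": the same for the moment, N m; "finger_gap": finger opening in mm; "finger_force": force on a finger pad.
Only numpy, scipy, OpenCV 4.12 (cv2) and the standard library are available. Lean on these libraries where they do the work, as an engineer would, in place of code of your own. Each camera call takes 0.05 s, during which the arm holds its last target. There are 200 camera calls.

## Working session

There is one attempt and no reset: what is moved stays moved. The work goes in short steps, Python scripts to look and compute and a shell command to move; the robot and the scene stay as the last step left them, time stands still between calls to the robot, and variables do not carry over. Pictures are saved under pics/ and viewed, at most 10 in all, crops included, and the job is handed in when it is done.

```bash
mkdir -p pics; python3 - <<'E'
from cell import manip
import cv2
for n in("side","top"):
    cv2.imwrite(f"pics/{n}0.png",manip.camera(n)[:,:,::-1]); print(n,manip.camera_params(n))
print(manip.tip_reach, manip.read_state())
E
```

```text
side {'fovy': 48.07989149906314, 'cx': 310.44691732966095, 'cy': 200.13294537476295, 'origin': array([ 374.81982192, -720.49743164,  874.14224671]), 'attitude': array([-2.44349183, -0.01333426, -0.24605778])}
top {'fovy': 56.084207718044624, 'cx': 320.0779595637298, 'cy': 206.58248262515028, 'origin': array([ 480.01755472,  -67.10594784, 1119.44075152]), 'attitude': array([-3.09276641,  0.00644888, -1.575287  ])}
14.0 {'clock': 0.1, 'joints': array([-1.28562111e+00,  3.00413777e-01,  1.52144134e+00, -2.58994404e-06,
        1.32069495e+00, -6.65798707e-02]), 'qd': array([ 0.00098799,  0.00040863, -0.00075621,  0.00048433,  0.00093101,
        0.00080609]), 'effort': array([ 3.88466506e-03, -5.32641149e+01, -3.53280830e+01,  7.10632140e-02,
        2.35742319e-02, -5.54909207e-05]), 'eef_pos': array([ 189.44796846, -516.11840237,  196.4768914 ]), 'eef_rot': array([-3.14063720e+00, -6.11940726e-05,  3.51755697e-01]), 'wrist_force': array([-0.50084787, -0.30505831, -0.79007508]), 'moment': array([ 0.04748854,  0.04843561, -0.06144752]), 'finger_force': 0.0, 'finger_gap': 93.85366107183502}
```

View pics/top0.png

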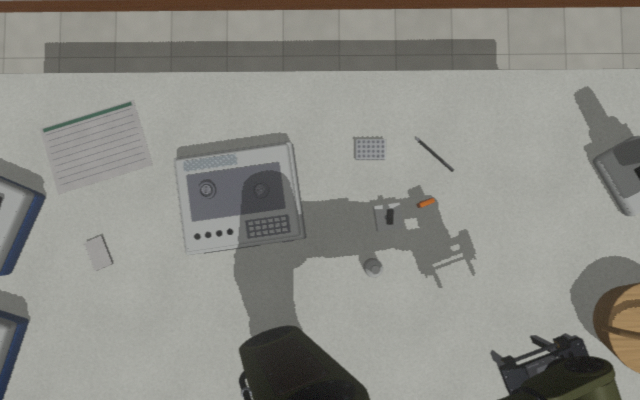

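View pics/side0.png

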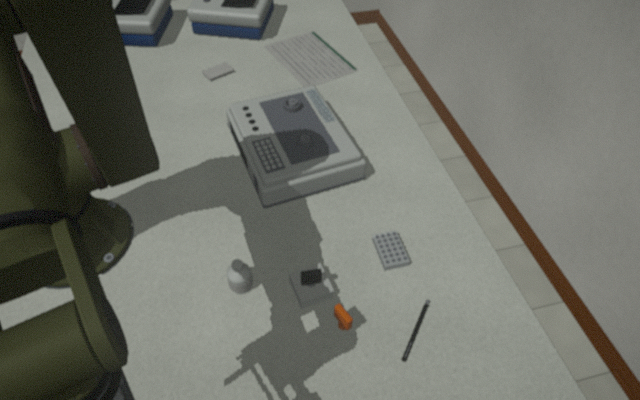

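The key candidates are the black handle in the white holder, top (390,217) / side (311,277), and the orange look-alike, top (427,203) / side (343,317). The pen, top (435,153), is the wrong shape. I choose the black handle. The studs are at top (207,189) and (261,190), and a close crop will show which one is open.

```bash
python3 - <<'E'
import cv2,numpy as np
t=cv2.imread("pics/top0.png");s=cv2.imread("pics/side0.png")
def c(im,x,y,w,h,g=1.0):
    p=im[y:y+h,x:x+w]
    p=cv2.resize(p,(390,290),interpolation=cv2.INTER_CUBIC).astype(float)
    return np.clip(p*g,0,255).astype(np.uint8)
a=np.hstack([c(t,185,160,108,80,1.6),c(t,360,180,81,60,1.6)])
b=np.hstack([c(s,250,80,94,70,1.6),c(s,280,255,81,60,1.6)])
cv2.imwrite("pics/crop1.png",np.vstack([a,b]))
E
```

```text
(no output)
```

View pics/crop1.png

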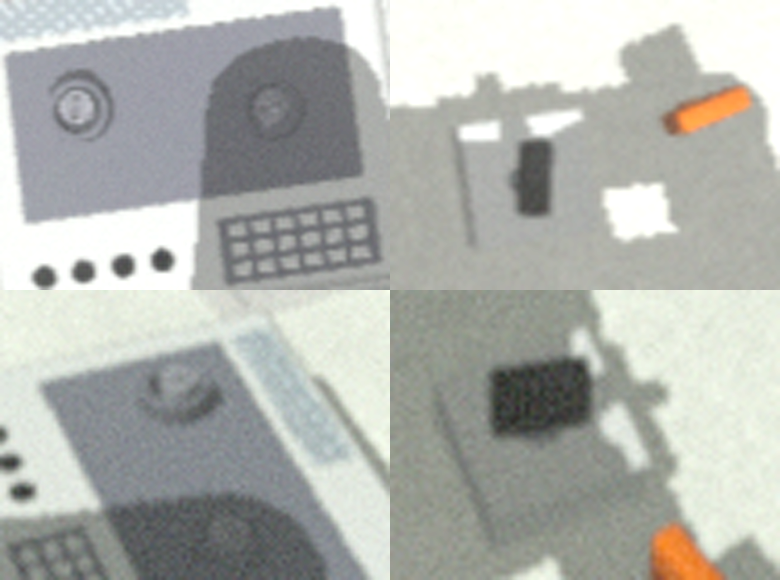

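The crop shows the black key handle in the holder at top (390,217), next to the orange look-alike. The left stud, top (207,189), has its head clearly raised above the rim. The right one, (261,190), looks flush, with its head almost blending in.

```bash
cat > h.py <<'E'
import cv2,numpy as np
from cell import manip
from scipy.spatial.transform import Rotation as R
def cam(n):
    p=manip.camera_params(n); return p,200/np.tan(np.radians(p["fovy"]/2)),R.from_euler("xyz",p["attitude"]).as_matrix()
def ray(n,u,v):
    p,f,M=cam(n); d=M@np.array([(u-p["cx"])/f,(v-p["cy"])/f,1]); return p["origin"],d/np.linalg.norm(d)
def onz(n,u,v,z):
    o,d=ray(n,u,v); return o+d*(z-o[2])/d[2]
def tri(a,b):
    o1,d1=ray("top",*a);o2,d2=ray("side",*b)
    A=np.stack([d1,-d2],1);t=np.linalg.lstsq(A,o2-o1,rcond=None)[0]
    p,q=o1+d1*t[0],o2+d2*t[1]; return (p+q)/2,np.linalg.norm(p-q)
def proj(n,X):
    p,f,M=cam(n); c=M.T@(np.asarray(X,float)-p["origin"]); return c[0]/c[2]*f+p["cx"],c[1]/c[2]*f+p["cy"]
def img(n,i): return cv2.imread(f"pics/{n}{i}.png")
E
python3 - <<'E'
from h import *
np.set_printoptions(precision=1,suppress=True)
for n,(x,y,w,h) in dict(top=(380,200,25,30),side=(290,262,45,35)).items():
    g=cv2.GaussianBlur(img(n,0),(0,0),.6).max(2); s=g[y:y+h,x:x+w]
    m=(s<(55)).astype(np.uint8)
    c=max(cv2.findContours(m,0,1)[0],key=cv2.contourArea)+[x,y]
    r=cv2.minAreaRect(c);M=cv2.moments(c)
    print(n,r,cv2.contourArea(c),M["m10"]/M["m00"],M["m01"]/M["m00"]); print(cv2.approxPolyDP(c,1.5,True).reshape(-1,2).tolist())
    if n=="top":
        for z in(65,71):print(z,[onz(n,*q,z)[:2] for q in cv2.boxPoints(r)],onz(n,*r[0],z))
    else: print([onz(n,*q,71)[:2] for q in cv2.boxPoints(r)])
    u,v,w,h=(185,165,100,50) if n=="top" else (270,80,70,75)
    cv2.imwrite(f"pics/boss_{n}.png",cv2.resize(cv2.convertScaleAbs(img(n,0)[v:v+h,u:u+w],alpha=1.7),None,fx=(7 if n=="top" else 5),fy=(7 if n=="top" else 5),interpolation=2))
    x,y,w,h=(190,172,35,35) if n=="top" else (275,85,35,35)
    g=cv2.resize(img(n,0)[y:y+h,x:x+w],None,fx=8,fy=8,interpolation=2).max(2)
    C=cv2.HoughCircles(cv2.GaussianBlur(g,(0,0),3),3,2,20,param1=60,param2=.5,minRadius=35,maxRadius=90)
    if C is not None: print("circ",(C[0,:6]/8+[x,y,0]))
for u in((207,189),(261,190)): print(onz("top",*u,110))
E
python3 -c "
import cv2,numpy as np
a=cv2.imread('pics/boss_top.png');b=cv2.imread('pics/boss_side.png');
b=b[:250];o=np.zeros((600,700,3),np.uint8);o[:350,:]=a;o[350:,:350]=b;
k=cv2.imread('pics/side0.png')[255:305,285:345];o[350:,360:660]=cv2.resize(cv2.convertScaleAbs(k,alpha=1.7),(300,250),interpolation=2);cv2.imwrite('pics/crop2.png',o)"
```

```text
top ((389.0, 217.0), (12.0, 4.0), 90.0) 34.5 389.0917874396135 217.07729468599032
[[388, 211], [387, 219], [390, 223], [391, 213]]
65 [array([ 518.3, -248.3]), array([ 518.2, -259.5]), array([ 484.6, -259.1]), array([ 484.6, -247.9])] [ 501.4 -253.7   65. ]
71 [array([ 518. , -247.3]), array([ 518. , -258.4]), array([ 484.5, -258. ]), array([ 484.6, -246.8])] [ 501.3 -252.6   71. ]
side ((310.5, 277.0), (14.0, 19.0), 90.0) 229.5 310.42120551924467 276.9070442992012
[[319, 270], [302, 272], [302, 284], [318, 282], [320, 280]]
[array([ 484.4, -247.8]), array([ 522.6, -257.1]), array([ 514.2, -288.7]), array([ 476.9, -279.6])]
[578.4 244.6 110. ]
[575.   98.5 110. ]
```

View pics/crop2.png

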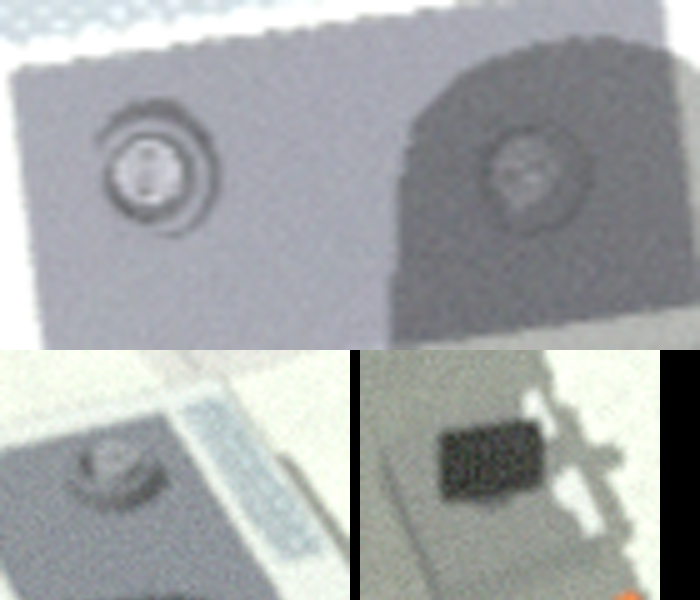

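The left stud at top (206,189.6) has a bright head standing proud and off to the left, with a dark slot running roughly vertically in the picture (along world x). The right one is flush. In the side view the key handle spans about (301–322, 269–285). I'll average several frames to measure more finely.

```bash
cat > fine.py <<'E'
from h import *
np.set_printoptions(precision=1,suppress=True)
def avg(n,k): return np.mean([manip.camera(n).astype(np.float32) for _ in range(k)],0)[:,:,::-1]
def blob(im,x,y,w,h,lo,hi,S=8):
    g=cv2.resize(im[y:y+h,x:x+w].mean(2),None,fx=S,fy=S,interpolation=cv2.INTER_CUBIC)
    m=cv2.morphologyEx(((g>lo)&(g<hi)).astype(np.uint8),cv2.MORPH_OPEN,np.ones((17,17)))
    c=max(cv2.findContours(m,0,1)[0],key=cv2.contourArea)
    M=cv2.moments(c); f=lambda p:((p[0]+.5)/S-.5+x,(p[1]+.5)/S-.5+y)
    r=cv2.minAreaRect(c)
    return f((M["m10"]/M["m00"],M["m01"]/M["m00"])),[f(p) for p in cv2.boxPoints(r)],M["m00"]/S/S
E
python3 - <<'E'
from fine import *
t=avg("top",12);s=avg("side",12);np.save("t.npy",t);np.save("s.npy",s)
for lo in(60,75,90):
    a=blob(t,378,203,22,28,-1,lo);b=blob(s,292,262,40,32,-1,lo)
    print(lo,np.array(a[0]),a[2],np.array(b[0]),b[2],tri(a[0],b[0]))
    print(np.array([onz("top",*p,71)[:2] for p in a[1]]).ravel(),np.array(b[1]).ravel())
print(t[180:200,196:220].mean(2).astype(int)); print(s[95:114,280:306].mean(2).astype(int))
# analyser cover edges
E
```

```text
60 [389.4 216.4] 77.171875 [310.6 276.9] 277.6328125 (array([ 503. , -257.2,   51.3]), np.float64(0.4567850885074476))
[ 523.1 -245.4  523.  -261.8  483.  -261.3  483.  -244.9] [300.6 284.7 300.6 269.1 320.9 269.1 320.9 284.7]
75 [389.4 216.4] 100.4921875 [310.5 277.1] 326.53125 (array([ 503. , -257.3,   50.7]), np.float64(0.5818331912611993))
[ 481.9 -241.1  524.7 -242.9  524.  -264.3  481.2 -262.5] [299.9 268.3 321.6 268.3 321.6 285.9 299.9 285.9]
90 [389.3 216.4] 121.4375 [308.2 281.4] 786.6484375 (array([ 500.5, -259. ,   37.2]), np.float64(6.250630853638257))
[ 481.2 -238.4  526.2 -241.3  524.8 -266.3  479.8 -263.4] [291.6 266.1 331.4 266.1 331.4 293.4 291.6 293.4]
[[102 102 102 101 101  99  90  78  76  76  74  72  72  73  76  88  98 100
  101 101 101 101 101 101]
 [102 102 102 100  93  80  77  75  75  77  77  75  73  73  72  76  88  98
  101 101 101 102 101 101]
 [102 102 101 100  90  76  79  84  91  95  96  95  91  83  73  72  76  87
   99 102 101 100 101 101]
 [102 101 101  91  83  87  95 100 102 100  98  98  99  97  92  81  73  75
   87  99 101 102 101 102]
 [102 101  93  82
[... 2971 characters left out ...]
78  74  70
   61  56  56  58  66  76  85  88]
 [ 87  88  88  83  78  76  75  78  79  80  81  81  79  78  74  71  64  62
   58  56  58  64  75  83  88  87]
 [ 87  87  88  86  81  78  75  75  74  75  72  73  71  71  69  63  59  57
   57  60  65  74  83  86  88  87]
 [ 88  87  88  87  86  81  78  78  74  73  70  70  68  67  63  62  60  63
   65  72  75  83  87  88  87  87]
 [ 86  88  88  87  88  85  84  80  77  74  73  72  70  69  67  67  69  71
   78  84  85  86  87  87  86  87]
 [ 89  87  88  87  87  87  87  85  83  80  79  79  77  77  76  77  80  81
   85  89  88  88  88  88  87  88]
 [ 88  87  87  87  88  89  87  87  86  85  85  85  86  84  85  84  86  86
   88  88  88  87  87  88  88  88]]
```

Two-view result for the handle's centre is (503.0, −257.2, 51), with a ray gap of 0.5 mm. The expected height is 50.5, so this agrees. The handle lies along x, yaw about −0.04. I'll grasp it half-turned (tool yaw about 3.10) so that joint 6 has room for the clockwise turn.

```bash
python3 -m creep '[[0.2,[38.36,-13.52,3],-16],[0.2,[38.36,-13.52,3],-16],[0.2,[38.36,-13.52,3],-16],[0.2,[38.36,-13.52,3],-16],[0.2,[38.36,-13.52,3],-16],[0.2,[38.36,-13.52,3],-16],[0.2,[38.36,-13.52,3],-16],[0.2,[38.36,-13.52,3],-16],[0.2,[38.36,-13.52,3],-16],[0.2,[38.36,-13.52,3],-16],[0.2,[38.36,-13.52,3],-16]]' 40
python3 -m creep '[[0.2,[0,0,0],-8],[0.2,[0,0,0],-15.5],[0.2,[0,0,0],-15.5],[0.2,[0,0,0],-15.5],[0.2,[0,0,0],-15.5],[0.2,[0,0,0],-15.5],[0.2,[0,0,0],-15.5],[0.2,[0,0,0],-15.5],[0.2,[0,0,0],-15.5],[0.2,[0,0,0],-15.5],[0.2,[0,0,0],-15.5]]'
python3 - <<'E'
from cell import manip
s=manip.read_state();print(s["clock"],s["joints"],s["eef_pos"],s["eef_rot"],s["wrist_force"],s["finger_gap"])
E
```

```text
clock: 2.4
eef_pos: [503.3, -256.8, 166.8]
eef_rot: [-3.141, -0.0, 1.75]
wrist_force: [0.2, 0.7, 0.1]
finger_gap: 56.6
finger_force: 0.0
clock: 3.5
eef_pos: [502.9, -257.5, 167.0]
eef_rot: [-3.142, 0.0, 3.095]
wrist_force: [0.4, -0.1, 0.1]
finger_gap: 56.5
finger_force: 0.0
3.5 [-5.38039928e-01  3.58244879e-01  1.51503569e+00 -1.41931952e-05
  1.26825484e+00 -2.06193295e+00] [ 502.8569947  -257.47172753  166.98405263] [-3.14155371e+00  4.40844244e-05  3.09469358e+00] [ 0.35507632 -0.11443465  0.08356693] 56.49443546192595
```

```bash
python3 -m creep '[[0.2,[0,0,4],0],[0.2,[0,0,8],0],[0.2,[0,0,11],0],[0.2,[0,0,11.7],0],[0.2,[0,0,11.7],0],[-0.5,[0,0,11.7],0],[-1,[0,0,11.7],0],[-1,[0,0,11.7],0],[-1,[0,0,11.7],0],[-1,[0,0,11.7],0],[-1,[0,0,11.7],0],[-1,[0,0,11.7],0]]' 40
python3 - <<'E'
from fine import *
t=np.load("t.npy");s=np.load("s.npy")
gy,gx=np.mgrid[180:200,196:220]
P=np.array([onz("top",u,v,114)[:2] for u,v in zip(gx.ravel(),gy.ravel())]);V=t[180:200,196:220].mean(2).ravel()
# head: bright pixels inside radius
c=np.array([578.,247.])
for _ in range(10):
    d=np.linalg.norm(P-c,axis=1);w=np.clip(V-88,0,None)*(d<13.5);c=(P*w[:,None]).sum(0)/w.sum()
print("head c top",c)
cs=[]
for r in(7,8,9):
    d=np.linalg.norm(P-c,axis=1);w=np.clip(113-V,0,None)*(d<r);m=(P*w[:,None]).sum(0)/w.sum()
    C=(P-m).T@((P-m)*w[:,None])/w.sum();e,E=np.linalg.eigh(C);v=E[:,1]*np.sign(E[0,1]);print(r,"slot",m,e**.5,"yaw",np.arctan2(v[1],v[0]))
# cover edges: bluish panel
for n,im in(("top",t),("side",s)):
    x,y,w,h=(180,150,115,75) if n=="top" else (245,80,110,95)
    print(n,[[tuple(im[j,i].astype(int)) for i in((195,230,280) if n=="top" else (280,300,330))] for j in((170,190) if n=="top" else (105,125))])
    B=im[y:y+h,x:x+w]; m=((B[:,:,0]-B[:,:,1]>4)&(B.max(2)<130)).astype(np.uint8)
    m=cv2.morphologyEx(m,cv2.MORPH_CLOSE,np.ones((9,9)));cc=max(cv2.findContours(m,0,1)[0],key=cv2.contourArea)+[x,y]
    q=cv2.approxPolyDP(cc,4,True).reshape(-1,2);print(q.tolist());print(np.array([onz(n,*p,94)[:2] for p in q]))
# side head
u,v=proj("side",[*c,114]);print("pred side head",u,v)
E
```

```text
clock: 4.7
eef_pos: [503.1, -257.3, 50.1]
eef_rot: [-3.141, 0.0, 3.101]
wrist_force: [-0.4, -0.1, 1.2]
finger_gap: 13.5
finger_force: 39.6
head c top [577.8 246.6]
7 slot [577.8 247.6] [1.7 4.4] yaw -0.1106280089262205
8 slot [576.7 247.6] [1.9 4.9] yaw -0.012678870083050953
9 slot [577.5 247.6] [1.8 6.2] yaw -0.07029904625990932
top [[(np.int64(140), np.int64(142), np.int64(139)), (np.int64(106), np.int64(101), np.int64(100)), (np.int64(134), np.int64(134), np.int64(132))], [(np.int64(106), np.int64(101), np.int64(100)), (np.int64(105), np.int64(100), np.int64(99)), (np.int64(74), np.int64(71), np.int64(70))]]
[[278, 163], [189, 175], [193, 224], [245, 211], [251, 206], [243, 191], [245, 180], [260, 170], [279, 171]]
[[650.8  54.5]
 [618.9 299.6]
 [484.1 286.9]
 [519.  144.8]
 [532.7 128.4]
 [574.  150.6]
 [604.3 145.2]
 [631.7 104.1]
 [628.6  51.8]]
side [[(np.int64(91), np.int64(87), np.int64(85)), (np.int64(63), np.int64(63), np.int64(62)), (np.int64(100), np.int64(107), np.int64(104))], [(np.int64(90), np.int64(87), np.int64(84)), (np.int64(89), np.int64(86), np.int64(83)), (np.int64(140), np.int64(146), np.int64(141))]]
[[268, 116], [275, 121], [275, 130], [298, 123], [318, 130], [308, 107], [307, 113], [284, 114], [281, 101]]
[[505.3 225.1]
 [519.6 200.6]
 [512.6 165.2]
 [577.3 178.7]
 [621.9 139.5]
 [619.3 237.8]
 [610.5 213.4]
 [548.9 223.5]
 [552.4 280.5]]
pred side head 292.45326352888503 101.27708560092714
```

```bash
python3 -m creep '[[-1,[0,0,-2],0],[-1,[0,0,-5],0],[-1,[0,0,-9],0],[-1,[0,0,-13],0],[-1,[0,0,-15],0],[-1,[0,0,-15],0],[-1,[0,0,-15],0]]' 40
python3 - <<'E'
from fine import *
t=np.load("t.npy").mean(2);s=np.load("s.npy").mean(2)
for n,im,rows,rng in(("top",t,range(185,194),(202.5,209)),):
    pts=[]
    for r in rows:
        xs=np.linspace(*rng,80);v=cv2.remap(im.astype(np.float32),xs[None].astype(np.float32),np.full((1,80),r,np.float32),cv2.INTER_CUBIC)[0]
        w=np.clip(112-v,0,None)*((xs>203.3)&(xs<207.7)); x=(xs*w).sum()/max(w.sum(),1e-3); pts.append((x,r,w.sum()))
    pts=np.array(pts);print(pts)
    k=(pts[:,1]>=186)&(pts[:,1]<=192);p=np.polyfit(pts[k,1],pts[k,0],1);a,b=[onz("top",np.polyval(p,r),r,114) for r in(192,186)]
    print("yaw",np.arctan2(b[1]-a[1],b[0]-a[0]),"slot mid",(a+b)/2)
# side: column-wise dark row
for dx in(0,20,-20): print(proj("side",[577.8+dx*.4,246.6,114]))
print(s[97:104,287:300].astype(int))
st=manip.read_state();print(st["clock"],st["eef_pos"],st["eef_rot"],st["wrist_force"])
cv2.imwrite("pics/l.png",manip.camera("side")[150:350,230:430,::-1])
E
```

```text
clock: 5.4
eef_pos: [502.7, -257.0, 198.8]
eef_rot: [3.141, -0.001, 3.101]
wrist_force: [0.1, -0.1, -1.2]
finger_gap: 13.9
finger_force: 39.5
[[204.7 185.  245.8]
 [205.5 186.  390.7]
 [205.6 187.  341.8]
 [205.4 188.   28.2]
 [205.4 189.  112.1]
 [205.2 190.  249.6]
 [205.2 191.  315.2]
 [205.2 192.  541.4]
 [204.  193.  161.6]]
yaw -0.055885708658415446 slot mid [578.1 247.8 114. ]
(np.float64(292.4489249028678), np.float64(101.28460302443358))
(np.float64(295.32487680616623), np.float64(100.867598580647))
(np.float64(289.56666933042396), np.float64(101.70252148143534))
[[ 89  88  86  87  90  88  88  88  88  87  88  87  87]
 [ 85  85  89  93  97  95  95  94  89  88  87  88  88]
 [ 81  83  94  99 103 100  98  96  95  94  89  88  87]
 [ 75  85  97 100  99  96  94  92  96  98  93  88  86]
 [ 70  84  96  97  93  91  90  91  96  98  90  85  85]
 [ 64  81  93  95  95  96  95  93  94  91  78  77  82]
 [ 60  74  89  97  99  99  99  94  88  77  69  73  80]]
5.4 [ 502.7 -257.   198.8] [ 3.1 -0.   3.1] [ 0.1 -0.1 -1.2]
```

```bash
python3 -m creep '[[-1,[-0.2,2,0],0],[-1,[-0.6,6,0],0],[-1,[-1.1,10.5,0],0],[-1,[-1.6,15,0],0],[-1,[-2.1,19.5,0],0],[-1,[-2.6,24,0],0],[-1,[-3,28.5,0],0],[-1,[-3.5,33,0],0],[-1,[-4,37.5,0],0],[-1,[-4.5,42,0],0],[-1,[-4.9,46,0],0],[-1,[-5.2,48.66,0],0.2]]' 40
python3 -m creep '[[-1,[-0.18,1.5,0],0],[-1,[-0.23,2,0],0],[-1,[-0.23,2,1],0],[-1,[-0.23,2,2.2],0],[-1,[-0.23,2,2.8],0],[-1,[-0.23,2,2.8],0],[-1,[-0.23,2,2.8],0]]'
python3 - <<'E'
from fine import *
t=avg("top",3);s=avg("side",3);np.save("s2.npy",s)
a=cv2.resize(np.clip(t[150:235,170:270]*1.4,0,255).astype(np.uint8),(390,330),interpolation=2)
b=cv2.resize(np.clip(s[60:145,240:340]*1.4,0,255).astype(np.uint8),(390,330),interpolation=2)
cv2.imwrite("pics/hover.png",np.hstack([a,b]))
st=manip.read_state();print(st["clock"],st["eef_pos"],st["eef_rot"],st["joints"],st["wrist_force"])
E
```

```text
clock: 6.65
eef_pos: [574.2, 229.4, 197.5]
eef_rot: [-3.141, -0.003, 3.085]
wrist_force: [-0.1, 0.1, -2.0]
finger_gap: 13.5
finger_force: 39.5
clock: 7.35
eef_pos: [578.5, 246.2, 172.1]
eef_rot: [3.142, 0.0, 3.083]
wrist_force: [0.1, -0.3, -1.2]
finger_gap: 13.6
finger_force: 39.5
7.65 [578.4 246.7 172.2] [3.1 0.  3.1] [ 0.3  0.5  1.3  0.   1.3 -1.2] [-0.8  0.5 -1.2]
```

View pics/hover.png

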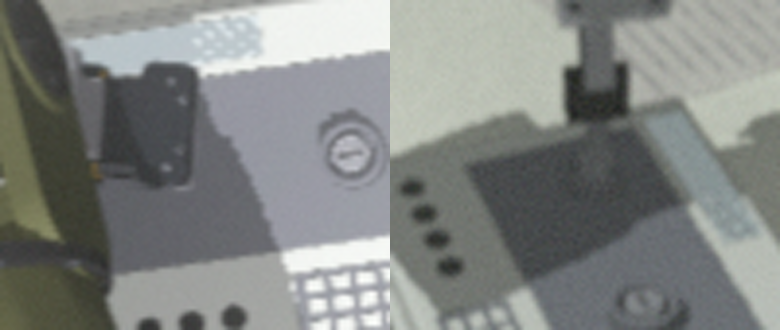

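The view shows the handle held in the fingers, side (292.9, 85), and the blade hanging over the proud stud at side (293, 101), in shadow. The fastened stud has its slot crosswise. Next I'll check the key's x in the hand and then lower to touch.

```bash
python3 - <<'E'
from fine import *
s=np.load("s2.npy").mean(2)
st=manip.read_state();x,y,z=st["eef_pos"]
for r in range(80,90):
    v=s[r,278:308];xs=np.linspace(278,307,600);w=np.interp(xs,range(278,308),v);k=xs[w<50];print(r,k.min() if len(k) else 0,k.max() if len(k) else 0, v.min().round())
for dz in(-10,0,10): print([proj("side",[578+dx,246.8,z+dz]) for dx in(-22,0,22)])
print(s[88:106,285:303].astype(int))
E
python3 -m creep '[[-1,[0,0,0.3],0],[-1,[0,0,0.6],0],[-1,[0,0,0.7],0],[-1,[0,0,0.7],0],[-1,[0,0,0.7],0]]'
python3 -m creep '[[-1,[0,0,0.1],0],[-1,[0,0,0.1],0],[-1,[0,0,0.1],0]]'
python3 -m creep '[[-1,[0,0,0.1],0],[-1,[0,0,0.1],0],[-1,[0,0,0.1],0]]'
```

```text
80 284.92320534223705 299.7863105175292 27.0
81 285.0684474123539 299.7863105175292 30.0
82 285.1168614357262 299.8831385642738 32.0
83 285.0684474123539 299.7863105175292 31.0
84 285.1652754590985 299.7863105175292 31.0
85 285.1652754590985 299.64106844741235 30.0
86 285.02003338898163 299.8347245409015 30.0
87 285.1168614357262 300.02838063439066 25.0
88 285.31051752921536 300.2704507512521 27.0
89 285.6010016694491 300.02838063439066 25.0
[(np.float64(283.9964809405732), np.float64(87.48716769043716)), (np.float64(292.1872153404596), np.float64(86.34617319159653)), (np.float64(300.32725238387815), np.float64(85.21224099047079))]
[(np.float64(283.87424346782086), np.float64(84.28238173485106)), (np.float64(292.1188890333344), np.float64(83.14394443110554)), (np.float64(300.31217108768794), np.float64(82.0125995046722))]
[(np.float64(283.75039268424064), np.float64(81.03529847249976)), (np.float64(292.0496637803888), np.float64(79.89958504360726)), (np.float64(300.29689199417135), np.float64(78.77099342091869))]
[[56 33 30 34 35 34 34 28 34 28 34 35 27 30 31 43 63 82]
 [70 35 25 32 
[... 673 characters left out ...]
0 44 53 50 59 60 55 59 60 56 57 57 54 53 50 52 52 53]
 [50 45 52 50 53 58 56 58 58 62 56 56 53 49 53 51 52 51]
 [50 44 46 48 59 59 58 58 63 58 56 51 47 51 48 50 52 52]
 [48 48 48 53 57 55 57 58 61 57 55 50 47 47 49 51 52 51]
 [49 50 51 52 52 57 57 57 58 60 55 51 51 47 49 49 51 49]]
clock: 8.15
eef_pos: [578.4, 246.7, 165.0]
eef_rot: [3.142, 0.0, 3.083]
wrist_force: [0.1, 0.4, -0.8]
finger_gap: 13.4
finger_force: 39.5
clock: 8.45
eef_pos: [578.3, 246.7, 164.0]
eef_rot: [3.142, -0.0, 3.083]
wrist_force: [0.5, 0.2, -1.5]
finger_gap: 13.4
finger_force: 39.5
clock: 8.75
eef_pos: [578.3, 246.7, 162.9]
eef_rot: [-3.142, -0.0, 3.083]
wrist_force: [0.1, -0.9, -0.9]
finger_gap: 13.8
finger_force: 39.5
```

```bash
python3 -m creep '[[-1,[0.06,0,0],0],[-1,[0.06,0,0.05],0],[-1,[0.06,0,0.05],0]]'
for i in 1 2 3 4; do python3 -m creep '[[-1,[0,0,0.05],0],[-1,[0,0,0.05],0]]' | egrep "pos|wrist"; done
```

```text
clock: 9.05
eef_pos: [577.7, 246.7, 162.4]
eef_rot: [-3.142, -0.0, 3.083]
wrist_force: [-0.1, -0.5, -1.8]
finger_gap: 13.9
finger_force: 39.5
eef_pos: [577.7, 246.7, 161.9]
wrist_force: [0.6, -0.6, -1.9]
eef_pos: [577.7, 246.7, 161.3]
wrist_force: [0.6, 0.0, -0.8]
eef_pos: [577.7, 246.7, 160.9]
wrist_force: [-0.2, -0.6, -1.3]
eef_pos: [577.7, 246.7, 160.4]
wrist_force: [-0.2, -0.3, -0.8]
```

```bash
for i in 1 2 3 4 5 6 7; do python3 -m creep '[[-1,[0,0,0.05],0],[-1,[0,0,0.05],0]]' | egrep "pos|wrist"; done
```

```text
eef_pos: [577.7, 246.7, 159.9]
wrist_force: [-0.4, 0.1, -1.0]
eef_pos: [577.7, 246.7, 159.4]
wrist_force: [0.3, -0.7, -2.0]
eef_pos: [577.7, 246.7, 158.9]
wrist_force: [-0.2, -0.8, -1.0]
eef_pos: [577.7, 246.7, 158.4]
wrist_force: [0.2, 0.0, -1.6]
eef_pos: [577.7, 246.7, 157.9]
wrist_force: [0.2, 0.1, -1.6]
eef_pos: [577.7, 246.7, 157.4]
wrist_force: [-0.2, 0.1, -1.5]
eef_pos: [577.7, 246.7, 156.9]
wrist_force: [-0.0, 0.1, -1.1]
```

```bash
for i in 1 2 3 4 5 6; do python3 -m creep '[[-1,[0,0,0.05],0],[-1,[0,0,0.05],0]]' | egrep "pos|wrist"; done
```

```text
eef_pos: [577.8, 246.7, 156.6]
wrist_force: [-0.4, 0.6, 0.8]
eef_pos: [577.8, 246.7, 156.1]
wrist_force: [0.1, -0.5, 2.5]
eef_pos: [577.8, 246.8, 155.5]
wrist_force: [0.3, -0.2, 2.1]
eef_pos: [577.8, 246.7, 155.0]
wrist_force: [0.2, -0.5, 2.6]
eef_pos: [577.8, 246.7, 154.5]
wrist_force: [0.0, -0.8, 3.2]
eef_pos: [577.8, 246.7, 153.9]
wrist_force: [-0.2, -0.1, 2.8]
```

```bash
for i in 1 2 3 4 ; do python3 -m creep '[[-1,[0,0,0.05],0],[-1,[0,0,0.1],0],[-1,[0,0,0.1],0]]' | egrep "pos|wrist"; done; python3 -m creep '[[-1,[0,0,0.06],0],[-1,[0,0,0.08],0],[-1,[0,0,0.08],0]]'
```

```text
eef_pos: [577.8, 246.7, 153.0]
wrist_force: [0.0, -0.2, 3.8]
eef_pos: [577.8, 246.8, 152.0]
wrist_force: [-0.0, -0.1, 5.0]
eef_pos: [577.8, 246.7, 151.0]
wrist_force: [-0.7, 0.2, 5.7]
eef_pos: [577.8, 246.7, 150.1]
wrist_force: [-0.7, -2.0, 5.4]
clock: 13.95
eef_pos: [577.9, 246.8, 149.4]
eef_rot: [3.141, 0.0, 3.083]
wrist_force: [-0.4, 0.4, 6.4]
finger_gap: 13.5
finger_force: 39.6
```

```bash
python3 -m creep '[[-1,[0,0,0.05],0],[-1,[0,0,0.08],0],[-1,[0,0,0.08],0]]'| egrep "pos|wrist"
cat > m.py <<'E'
from cell import manip
s=manip.read_state();print("   moment",s["moment"].round(2),"yaw",s["eef_rot"][2].round(3))
E
python3 m.py
for i in 1 2 3 4; do python3 -m creep '[[-1,[0,0,0],0.4],[-1,[0,0,0],0.8],[-1,[0,0,0],1.2],[-1,[0,0,0],1.2]]'| egrep "pos|wrist"; python3 m.py; done
```

```text
eef_pos: [577.9, 246.8, 148.6]
wrist_force: [-1.2, -0.2, 6.5]
   moment [-0.06 -0.    0.01] yaw 3.083
eef_pos: [577.8, 246.8, 148.6]
wrist_force: [-0.3, 0.5, 6.0]
   moment [-0.08  0.14 -0.  ] yaw 2.977
eef_pos: [577.7, 246.7, 148.6]
wrist_force: [-1.9, -0.4, 6.8]
   moment [-0.1   0.25 -0.06] yaw 2.873
eef_pos: [577.6, 246.8, 148.6]
wrist_force: [-2.8, -1.0, 7.6]
   moment [-0.1   0.36 -0.02] yaw 2.768
eef_pos: [577.5, 246.8, 148.5]
wrist_force: [-2.0, -0.6, 7.4]
   moment [-0.04  0.44  0.  ] yaw 2.663
```

```bash
for i in 1 2 3 4 5; do python3 -m creep '[[-1,[0,0,0],0.4],[-1,[0,0,0],0.8],[-1,[0,0,0],1.2],[-1,[0,0,0],1.2]]'| egrep "pos|wrist"; python3 m.py; done
```

```text
eef_pos: [577.5, 246.8, 148.5]
wrist_force: [-3.0, 0.5, 8.2]
   moment [ 0.05  0.51 -0.02] yaw 2.558
eef_pos: [577.5, 246.9, 148.5]
wrist_force: [-2.9, 0.1, 6.3]
   moment [0.06 0.55 0.03] yaw 2.454
eef_pos: [577.4, 246.9, 148.5]
wrist_force: [-2.7, 0.3, 7.6]
   moment [0.08 0.62 0.01] yaw 2.349
eef_pos: [577.3, 247.0, 148.5]
wrist_force: [-3.2, 0.7, 7.0]
   moment [0.19 0.75 0.05] yaw 2.244
eef_pos: [577.4, 247.1, 148.5]
wrist_force: [-3.0, 1.3, 6.6]
   moment [0.43 0.71 0.02] yaw 2.14
```

```bash
for i in 1 2; do python3 -m creep '[[-1,[0,0,0],0.4],[-1,[0,0,0],0.8],[-1,[0,0,0],1.2],[-1,[0,0,0],1.2]]'| egrep "pos|wrist"; python3 m.py; done;  python3 -m creep '[[-1,[0,0,0],0.3],[-1,[0,0,0],0.6],[-1,[0,0,0],0.6]]'| egrep "pos|wrist"; python3 m.py
```

```text
eef_pos: [577.2, 247.2, 148.5]
wrist_force: [-4.3, 2.2, 6.5]
   moment [0.44 0.82 0.03] yaw 2.035
eef_pos: [577.2, 247.3, 148.5]
wrist_force: [-4.1, 1.6, 7.1]
   moment [ 0.49  0.91 -0.01] yaw 1.93
eef_pos: [577.2, 247.3, 148.4]
wrist_force: [-4.5, 2.3, 6.7]
   moment [0.58 0.95 0.03] yaw 1.878
```

```bash
for i in 1 2 3 4 5; do python3 -m creep '[[-1,[0,0,-0.05],0],[-1,[0,0,-0.1],0],[-1,[0,0,-0.1],0]]' | egrep "pos|wrist"; done
```

```text
eef_pos: [577.1, 247.3, 149.4]
wrist_force: [-4.4, 2.0, 5.9]
eef_pos: [577.1, 247.3, 150.3]
wrist_force: [-4.0, 2.2, 5.7]
eef_pos: [577.1, 247.3, 151.3]
wrist_force: [-3.8, 1.8, 4.5]
eef_pos: [577.5, 247.1, 152.3]
wrist_force: [-3.0, 3.6, 3.9]
eef_pos: [577.5, 246.9, 152.8]
wrist_force: [-3.6, 4.5, 0.2]
```

```bash
for i in 1 2 3; do python3 -m creep '[[-1,[0,0,-0.05],0],[-1,[0,0,-0.1],0],[-1,[0,0,-0.1],0]]' | egrep "pos|wrist"; done;  python3 -m creep '[[-1,[0,0,-0.2],0],[-1,[0,0,-0.5],0],[-1,[0,0,-1],0],[-1,[0,0,-2.5],0],[-1,[0,0,-4.5],0],[-1,[0,0,-4.5],0],[-1,[0,0,-4.5],0]]'
```

```text
eef_pos: [577.5, 246.7, 153.8]
wrist_force: [-2.3, 3.7, -4.0]
eef_pos: [577.7, 246.7, 155.3]
wrist_force: [-2.1, 3.3, -4.6]
eef_pos: [577.8, 246.7, 156.4]
wrist_force: [-2.5, 3.5, -4.3]
clock: 22.05
eef_pos: [578.0, 246.7, 201.8]
eef_rot: [3.14, 0.0, 1.879]
wrist_force: [0.4, -0.8, -2.3]
finger_gap: 13.8
finger_force: 39.9
```

```bash
python3 - <<'E'
from fine import *
np.save("t3.npy",avg("top",1));np.save("s3.npy",avg("side",1))
E
python3 -m creep '[[-1,[-1.8,-0.9,0],-0.5],[-1,[-5.5,-2.7,0],-1.7],[-1,[-9.6,-4.7,0],-3],[-1,[-13.7,-6.7,0],-4.3],[-1,[-17.8,-8.7,0],-5.6],[-1,[-21.9,-10.7,0],-7],[-1,[-26,-12.7,0],-8.3],[-1,[-30.1,-14.7,0],-9.6],[-1,[-34.2,-16.8,0],-11],[-1,[-38.3,-18.8,0],-12.3],[-1,[-42.2,-20.7,0],-13.5],[-1,[-44.8,-21.9,0],-14]]' 
python3 -m creep '[[-1,[0,0,0],0],[-1,[0,0,0],0],[-1,[0,0,0],0]]' 
python3 - <<'E'
from fine import *
t=avg("top",3);s=avg("side",3);np.save("t4.npy",t);np.save("s4.npy",s)
f=lambda im,x,y,w,h:cv2.resize(np.clip(im[y:y+h,x:x+w]*1.5,0,255).astype(np.uint8),(390,290),interpolation=2)
cv2.imwrite("pics/after.png",np.vstack([np.hstack([f(t,185,160,108,80),f(s,250,80,94,70)]),np.hstack([f(s,240,180,135,100),f(t,340,170,108,80)])]))
print(manip.read_state()["eef_pos"])
E
```

```text
clock: 23.35
eef_pos: [503.9, -249.1, 200.5]
eef_rot: [3.141, -0.001, 3.103]
wrist_force: [0.1, 0.5, -1.0]
finger_gap: 13.6
finger_force: 39.9
clock: 23.65
eef_pos: [505.0, -245.7, 201.0]
eef_rot: [3.141, -0.001, 3.101]
wrist_force: [-0.2, -0.3, -1.9]
finger_gap: 13.7
finger_force: 39.9
[ 505.1 -246.1  201.4]
```

View pics/after.png

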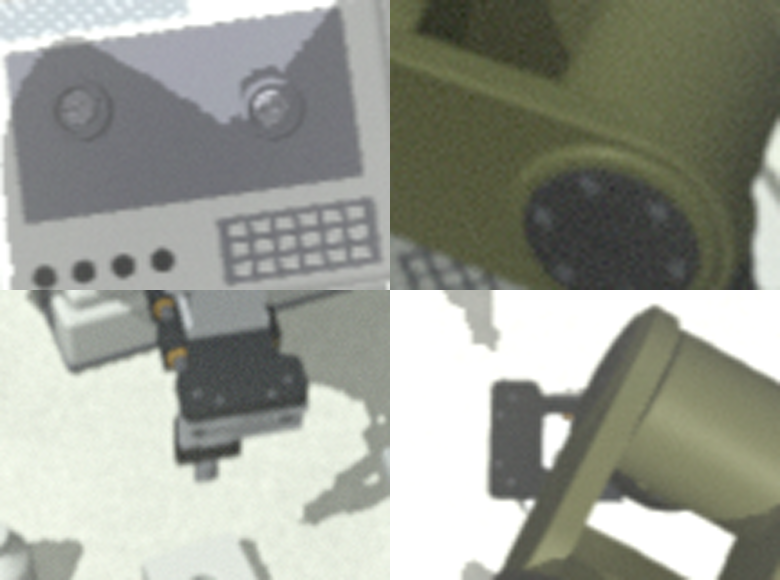

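The left stud's head is now flush and its slot crosswise, in the top crop at (82,107). The key hangs straight in the gripper, and the holder's hole shows empty near side (310,279). I'll measure the hole before inserting.

```bash
python3 -m creep '[[-1,[0.08,-0.6,1],0],[-1,[0.15,-1.14,3],0],[-1,[0.15,-1.14,5],0],[-1,[0.15,-1.14,5],0],[-1,[0.15,-1.14,5],0]]' 
python3 - <<'E'
from fine import *
s=np.load("s4.npy");print(s[274:290,298:324].mean(2).astype(int))
m=(s[255:310,270:350].mean(2)).astype(np.float32)
for lo in(110,120,130):
    b=blob(s,301,274,20,13,-1,lo,8);print(lo,b[0],b[2],onz("side",*b[0],30),onz("side",*b[0],20))
print(proj("side",[503,-257.2,30]))
E
```

```text
clock: 24.45
eef_pos: [502.9, -258.1, 151.4]
eef_rot: [3.141, -0.0, 3.101]
wrist_force: [0.6, -0.6, -0.2]
finger_gap: 13.9
finger_force: 39.9
[[150 151 149 151 151 152 151 150 151 151 151 150 152 151 151 150 151 152
  150 152 151 151 152 150 152 151]
 [151 151 153 150 151 150 152 150 151 150 151 151 152 151 151 151 150 152
  151 151 150 149 150 151 152 152]
 [152 151 151 149 151 151 150 151 153 150 150 150 153 152 152 152 153 151
  149 149 153 151 152 152 152 152]
 [150 150 151 150 152 149 151 149 149 148 146 143 145 147 150 153 155 152
  152 151 151 149 149 152 152 151]
 [151 152 152 151 152 153 150 150 142 136 128 127 128 133 140 146 151 152
  152 152 151 151 152 149 149 151]
 [150 152 152 151 150 151 150 143 131 117 106 110 117 122 129 133 140 150
  154 152 152 152 150 152 151 150]
 [150 151 149 150 152 151 148 138 117  99  95 103 114 121 124 126 133 142
  150 152 150 152 151 150 151 151]
 [151 152 150 151 152 152 147 129 108  92  92 105 111 119 125 128 128 134
  146 151 152 151 152 150 150 152]
 [151 152 150 151 150 151 146 129 102  91  92  99 108 113 122 127 125 130
  140 149 15
[... 450 characters left out ...]
150 151]
 [150 150 151 151 151 152 150 152 149 148 147 140 137 137 141 146 150 151
  151 151 151 151 150 152 151 150]
 [152 152 151 151 149 151 149 152 152 151 151 151 148 149 149 150 151 151
  151 153 150 150 150 150 150 151]
 [152 151 151 152 150 150 153 152 152 151 150 150 151 151 150 150 151 150
  151 150 150 149 152 150 150 151]]
110 (308.49712711686124, 282.4448498474808) 24.7578125 [ 498.5 -257.2   30. ] [ 500.  -251.7   20. ]
120 (308.8208111247779, 282.3468720103868) 38.109375 [ 499.2 -257.1   30. ] [ 500.7 -251.6   20. ]
130 (309.705147242716, 282.18596817556585) 62.4765625 [ 501.2 -257.2   30. ] [ 502.6 -251.7   20. ]
(np.float64(310.54621197358676), np.float64(282.0019941717491))
```

```bash
python3 -m creep '[[-1,[0,0,2],0],[-1,[0,0,4],0],[-1,[0,0,6],0],[-1,[0,0,6.5],0],[-1,[0,0,6.5],0],[-1,[0,0,6.5],0]]' | egrep "pos|wrist"
python3 -m creep '[[-1,[0,0,0.5],0],[-1,[0,0,1],0],[-1,[0,0,1],0]]' | egrep "pos|wrist"
```

```text
eef_pos: [503.6, -258.3, 87.8]
wrist_force: [0.3, 0.2, -1.2]
eef_pos: [502.7, -257.8, 75.8]
wrist_force: [-0.3, -0.1, -0.3]
```

```bash
python3 -m creep '[[-1,[0,0,0.5],0],[-1,[0,0,1],0],[-1,[0,0,1],0]]' | egrep "pos|wrist"
for i in 1 2 ; do python3 -m creep '[[-1,[0,0,0.3],0],[-1,[0,0,0.6],0],[-1,[0,0,0.6],0]]' | egrep "pos|wrist"; done
```

```text
eef_pos: [502.6, -257.7, 65.5]
wrist_force: [-0.3, -0.4, -2.5]
eef_pos: [502.8, -257.8, 59.9]
wrist_force: [0.0, -0.4, -1.5]
eef_pos: [502.8, -257.8, 53.9]
wrist_force: [-0.0, -0.2, -0.9]
```

```bash
for i in 1 2 3; do python3 -m creep '[[-1,[0,0,0.1],0],[-1,[0,0,0.13],0],[-1,[0,0,0.13],0]]' | egrep "pos|wrist"; done
```

```text
eef_pos: [503.0, -257.9, 53.1]
wrist_force: [-0.1, 0.3, -1.0]
eef_pos: [503.0, -257.9, 51.7]
wrist_force: [0.0, -0.3, -2.1]
eef_pos: [503.0, -257.9, 50.4]
wrist_force: [-0.1, -0.6, -1.6]
```

Down to 0.3 mm above the grasp height with no contact. I'll ease down a little more, then open and back away.

```bash
python3 -m creep '[[-1,[0,0,0.05],0],[-1,[0,0,0.05],0]]' | egrep "pos|wrist"; python3 -m creep '[[-0.5,[0,0,0],0],[0,[0,0,0],0],[0.2,[0,0,0],0],[0.2,[0,0,0],0],[0.2,[0,0,0],0],[0.2,[0,0,-1],0],[0.2,[0,0,-4],0],[0.2,[0,0,-8],0],[0.2,[0,0,-12],0],[0.2,[0,0,-15],0],[0.2,[0,0,-15],0]]'
python3 - <<'E'
from fine import *
t=avg("top",3);s=avg("side",3)
f=lambda im,x,y,w,h:cv2.resize(np.clip(im[y:y+h,x:x+w]*1.5,0,255).astype(np.uint8),(390,290),interpolation=2)
cv2.imwrite("pics/end.png",np.hstack([f(t,185,160,108,80),f(s,240,230,135,100)]))
b=blob(s,292,262,40,32,-1,75);print(b[0],[np.round(p,1) for p in b[1]],b[2],proj("side",[503,-257.5,50.5]))
E
```

```text
eef_pos: [503.0, -257.9, 50.1]
wrist_force: [0.3, 1.3, 0.5]
clock: 28.45
eef_pos: [504.3, -258.7, 205.2]
eef_rot: [-3.138, 0.007, 3.101]
wrist_force: [0.4, -0.3, 0.3]
finger_gap: 56.4
finger_force: 0.0
(311.010063672208, 277.5781995950554) [array([299.9, 272.6], dtype=float32), array([320.4, 269.6], dtype=float32), array([322.3, 282.7], dtype=float32), array([301.8, 285.7], dtype=float32)] 244.375 (np.float64(310.71317220203167), np.float64(277.2065785734302))
```

View pics/end.png

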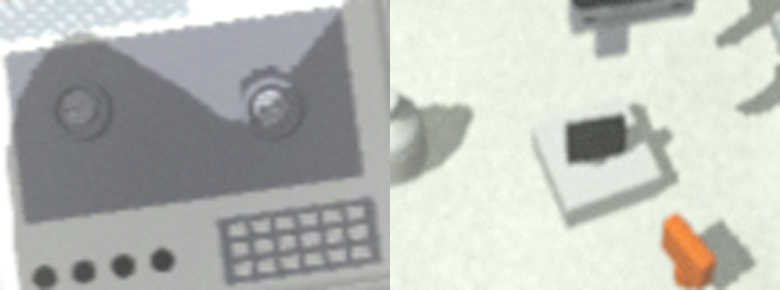

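The key sits upright and fully down in its holder, centroid at side (311,277.6) as at the start. The gripper is clear and the stud is flush. Handing in.

```bash
python3 -m creep '[[0.2,[0,0,0],0],[0.2,[0,0,0],0]]' | head -1; python3 -c "
from cell import manip
print(manip.sign_off())"
```

```text
clock: 28.95
the job is handed in; nothing more can be done
None
```

The job is handed in at 29 s: the stud is turned and flush in its catch, the key stands back in its holder, I saw nothing else disturbed, and the hand-in returned no verdict.

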